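# Swap a latched battery pack from its charger to the lamp control unit

### The job

Take the battery pack out of its charger: squeeze in the release button on its side and keep it squeezed while you pull the pack straight up. Then push the pack, the same way round, down into the empty bay of the white lamp control unit (the frame of that bay is not set quite the same on every unit) until it is fully home and its latch has sprung out again, and let go. Work gently: never yank or wrench the pack against its latch or the walls, never ram it, and leave the other things on the table where they are.

Things in the scene. Friction and masses are not known exactly. Their poses are not given: they have to be found in the camera images.
- pack: Battery pack: upright black block 36 (x) x 60 (y) x 85 (z) mm, about 0.25 kg, standing 30 mm deep in the charger's bay. Origin: centre of its underside; z up. Release button on its +x face; the -x face is plain and flat, so pinching along the pack's x, button to flat face, presses the button. The lowest 6 mm of the foot step in by up to 1.5 mm all round.
- release_face (a point): Centre of the outer face of the grey release button: 26 mm wide (y), 18 mm high, 58 mm above the pack's underside (28 mm above the rim of either bay), standing 7 mm proud of the +x face. Pack and button together are 43 mm across, 36.5 mm with the button fully in.
- release (a joint): Travel of the release button into the pack: 0 = out, 0.0065 m = fully in. Spring 1.8 N at first, 5.7 N fully in; the latch tooth moves with it, and is clear of the lip from about 5 mm on. In a bay it springs back near 0 only if the pack is fully home; otherwise the tooth rests on the wall and this stays at 0.003 or more.
- latch_tooth (a point): Tip of the latch tooth, top edge, 16 mm above the pack's underside: tooth 20 mm wide (y), flat on top, sloped below, 6 mm proud of the +x face when out, flush when the button is fully in. In a bay it sits under a rigid lip (1.2 mm of upward play) that holds against any pull. Not centred in the hand, the pack jams on a bay wall and the button goes only part way in.
- charger_floor (a point): Centre of the floor of the charger's bay; axes: x towards the bay's latch side (black mark on the rim), z up. Grey charger 120 (x) x 110 (y) x 45 (z) mm, fixed to the table, bay in its middle, rim 45 mm and floor 15 mm above the table, just where measured.
- opening (a point): Centre of the rectangular opening (78 x 100 mm) in the lamp unit's top, at the top's level, 40 mm above the table; x towards the latch side, z up. In it stands the bay's grey frame, 64 (x) x 86 (y) mm, locked by hand: bay centre up to 6 mm off this point in x and in y (not turned), rim 3 to 13 mm above the point, floor 30 mm under the rim. No reading tells where: look or feel.
- charger_mouth (a point): Centre of the mouth of the charger's bay, 30 mm above charger_floor. Both bays: inside 39 (x) x 63 (y) mm, so 1.5 mm clear of the pack on each side, 30 mm deep, with a 45-degree lead-in 3 mm wide and deep round the mouth, a black mark on the rim at the latch side (+x). Seated, the pack's underside is flat on the bay's floor, its axes along those of charger or unit.
- lens_cap: Black lens cap, 42 mm across, 14 mm high, lying on the table; leave alone. Origin: centre of its underside.
- v_block: U-shaped steel setting block 45 x 35 x 35 mm; leave alone. Origin: centre of its underside.
- gauge_block: Steel gauge block 60 x 35 x 9 mm lying flat; leave alone. Origin: centre of its underside.
- ring_lamp: Black ring lamp, 84 mm across, 22 mm high, lying flat; leave alone. Origin: centre of its underside.
- cleaner: Small white bottle, 44 mm across, 110 mm high, standing; leave alone. Origin: centre of its underside.
- mouse: Black computer mouse 105 x 60 x 33 mm; leave alone. Origin: centre of its underside.
- driver: Small screwdriver lying at the side; leave alone. Origin: under its middle.
- charger: The charger itself: origin on the table under its centre (15 mm below point charger_floor), same axes.
- unit: The lamp control unit: white box 120 (x) x 180 (y) x 40 (z) mm, fixed to the table, the bay's frame standing 3 to 13 mm out of its top. Origin on the table under its centre, axes as of the opening, whose point lies at (0, -35, 40) mm in it. Two black knobs 13 mm high on its top, 95 mm from the bay centre towards +y.
Not all that is in view belongs to the job. Leave any red look-alike of the pack alone.

How it is judged (in metres and radians):
On the way, in this order (a step that is already met when the one before it is completed fails the run):
1. the release button is squeezed in while the pack still stands in the charger (value of joint release above 0.0045 m and distance between pack and charger_floor below 0.008 m), for 0.1 s.
2. the pack is pulled clear of the charger (z of pack in the frame of charger_floor above 0.032 m), for 0.1 s.
At the end, for the whole second after the job is handed in: The pack rests upright in the lamp unit bay, button to the latch side: within 11.5 mm of the opening's centre in plan, underside over 14 mm below it, turned under 0.08 rad, tilted under 0.05 rad, and the release sprung out to under 2 mm (tooth under the lip) (horizontal distance between pack and opening below 0.0115 m and z of pack in the frame of opening below -0.014 m and angle between the x axis of pack and the x axis of opening, either way round below 0.08 rad and angle between pack's own z axis and vertical below 0.05 rad and x of release_face in the frame of opening above 0 m and value of joint release below 0.002 m and linear speed of pack below 0.02 m/s); the robot touches nothing.
It fails at once if the pack is pulled, wrenched or pressed against the charger with more than 40 N (contact force between pack and charger above 40 N).
It fails at once if the pack is rammed or wedged against the lamp unit with more than 40 N (contact force between pack and unit above 40 N).
It fails at once if another thing on the table is moved by more than 30 mm (distance of any of lens_cap, v_block, gauge_block, ring_lamp, cleaner, mouse, driver from where it was at the start of the episode above 0.03 m).
It also fails if it takes over 72 s, if anything falls off the work surface, if the arm or the gripper's body presses on something with over 40 N, if the wrist force passes 120 N, or if a joint passes its speed limit or range.

### The arm

A 6-joint arm with a two-finger parallel gripper is mounted at the origin on the work surface. World frame = base frame: x ahead of the robot, y to its left, z up, the work surface at z = 0. Lengths are in m, angles in degrees, forces in N, time in s.
With the tool pointing down it reaches from about 0.4 to 0.825 m from the base axis. Payload 7 kg.
Tool frame: the origin (TCP) lies at the very end of the fingers, on their centre line; the grasp point (between the pads) lies bot.grip_point_offset behind it (bot.grip_point_offset is the distance from the TCP to the grasp point, in m); z points along the fingers, x is the direction in which the jaws open and shut, and the axes are right-handed (so a half turn about z gives the same grasp; the last joint's range is limited). The gripper opens to 88 mm and grips with 3 to 60 N. Pads are 19 mm wide; open, the fingers measure 130 mm over their backs; the gripper's body (78 mm by 193 mm) begins 47 mm behind the grasp point.
Start: joints at [-56.946, 20.546, 0.682, 0, -70.136, -16.507], TCP at [0.192, -0.647, 0.227] pointing down, gripper open.
Joint ranges: [-176.03, 176.03], [-82.01, 121.73], [-58.28, 71.71], [-173.87, 95.51], [-174.79, -0.11], [-173.66, 173.66]. Speed limits (degrees/s): [136.94, 136.94, 172.46, 180, 180, 180].

### API

Orientations are given as a 3x3 rotation matrix whose columns are the frame's x, y, z axes.
In Python, from bench import telemetry, get_image, workorder, bot gives the robot as it stands. The module is installed in compiled form; this text tells all that it offers.
- The arm moves only by the shell command python3 -m crank 'ROWS' [OPENING] [FORCE]. ROWS is JSON, a list of rows, each an object with "dp": the shift along the tool's x, y, z in m, a list of three; "angular": the turn, a rotation vector about the tool's x, y, z in degrees, a list of three. A call has 1 to 12 rows; each row shifts and turns the commanded pose from where the row before left it, along the tool's axes as they then stand; what a row does not reach is not made up. A row lasts 1/8 s, in which the tool goes at most 62.5 mm and 10.7 degrees, less where a joint would pass 70% of its speed; a pose out of reach is approached as far as the arm can. A call is refused whole if a number of a shift passes 0.0625 or a number of a turn 10.7, either way. A call with a gripper value outside its range is refused whole. OPENING is the gripper command: -1 is shut, 1 is fully open, values between are in proportion, set as the call begins (- or left out, the last holds). The fingers move at their own pace and stop on an object; FORCE is the grip in N (left out, the last holds). Time passes only in rows, so rows that do not move let the fingers close. It gives the time, the measured TCP pose, the force and the opening at its end, in the units of the state.
- telemetry.sense(): the state, without advancing time (a new reading comes with each control period).
- get_image(name): name is "scene" or "top" or "wrist"; returns a dict with "pixels" (400x640x3 uint8, red, green, blue), "vfov" (degrees; the focal length in pixels is half the picture's height over the tangent of half this angle, whatever the lens; pixels are square), "cx", "cy" (the principal point, pixels), "origin" and "orientation" of the camera in the world; the wrist camera has in their place "tool_from_camera" (4x4, takes a point from camera to tool coordinates, whose origin is the TCP and whose axes are the tool frame's). Camera axes: x right, y down, z forward; pixel columns grow to the right and rows downward; lengths in m; the calibration is good to about 2 mm. A picture is of the moment at which its call begins: read the wrist's pose just before it. There is no depth.
- workorder.sign_off(): hands the job in, once; it reports no verdict.
The state is a dict: "clock": time; "joints": joint angles; "qd": joint speeds; "joint_torque": joint torques, N m; "tcp_pos": TCP position; "ee_rot": TCP orientation; "wrist_force": force on the tool from outside, world axes, zero at the start; "moment": the same for the moment, N m; "width": opening from 0.0 (shut) to 1.0 (fully open).
Only numpy, scipy, OpenCV 4.12 (cv2) and the standard library are available. Lean on these libraries where they do the work, as an engineer would, in place of code of your own. Each camera call takes 0.05 s, during which the arm holds its last target.

## Working session

There is one attempt and no reset: what is moved stays moved. The work goes in short steps, Python scripts to look and compute and a shell command to move; the robot and the scene stay as the last step left them, time stands still between calls to the robot, and variables do not carry over. Pictures are saved under pics/ and viewed, and the job is handed in when it is done.

```bash
mkdir -p pics; cat > h.py <<'E'
import numpy as np,cv2
from bench import telemetry,get_image,workorder,bot
def snap(name,fn):
    s=telemetry.sense(); im=get_image(name); 
    cv2.imwrite('pics/'+fn,im['pixels'][:,:,::-1])
    import pickle; pickle.dump((s,im),open('pics/'+fn+'.pkl','wb'))
    return s,im
E
python3 - <<'E'
from h import *
for n in ['scene','top','wrist']:
    s,im=snap(n,n+'0.png')
    print(n,{k:v for k,v in im.items() if k!='pixels'})
print(s,bot.grip_point_offset)
E
```

```text
scene {'vfov': 53.28437009474482, 'cx': 321.9817203013424, 'cy': 200.00644824684042, 'origin': array([1.28051438, 0.53142535, 0.81773024]), 'orientation': array([[-0.60122915,  0.50860607, -0.61631435],
       [ 0.79903678,  0.39036444, -0.45733559],
       [ 0.00798355, -0.76742131, -0.64109343]])}
top {'vfov': 57.26570382000252, 'cx': 320.1399725815678, 'cy': 200.63494653246795, 'origin': array([ 0.44611732, -0.02152336,  0.99291836]), 'orientation': array([[-0.02626638, -0.991784  ,  0.12519811],
       [-0.99962335,  0.02705501,  0.00460265],
       [-0.00795207, -0.12503006, -0.99212109]])}
wrist {'vfov': 68.79783264932048, 'cx': 317.75450938203625, 'cy': 199.77419466940495, 'tool_from_camera': array([[ 9.99999866e-01,  4.30918391e-04, -2.86435919e-04,
        -5.12077975e-04],
       [-3.39635791e-04,  9.64267978e-01,  2.64928576e-01,
        -7.02103721e-02],
       [ 3.90363580e-04, -2.64928443e-01,  9.64267996e-01,
        -1.58411423e-01],
       [ 0.00000000e+00,  0.00000000e+00,  0.00000000e+00,
         1.00000000e+00]])}
{'clock': 0.1, 'joints': array([-5.69462184e+01,  2.05866407e+01,  6.39407477e-01, -1.53973700e-02,
       -7.01372384e+01, -1.65060093e+01]), 'qd': array([ 0.04280258, -0.16889924,  0.21368163, -0.02735389, -0.11912235,
        0.00917915]), 'joint_torque': array([-9.53773269e-04, -5.84161949e+01,  2.93753189e+01,  7.01559618e+00,
        1.01743321e-02, -4.92200115e-05]), 'tcp_pos': array([ 0.19207496, -0.6466391 ,  0.22573446]), 'ee_rot': array([[-2.84726550e-01,  9.58608596e-01, -5.92276705e-04],
       [ 9.58607629e-01,  2.84727111e-01,  1.37354936e-03],
       [ 1.48533346e-03, -1.76674999e-04, -9.99998881e-01]]), 'wrist_force': array([ 0.22827403,  0.13859496, -1.12027068]), 'moment': array([-0.01123054,  0.02550098, -0.01965541]), 'width': 1.0014670703789268} 0.0188
```

View pics/scene0.png

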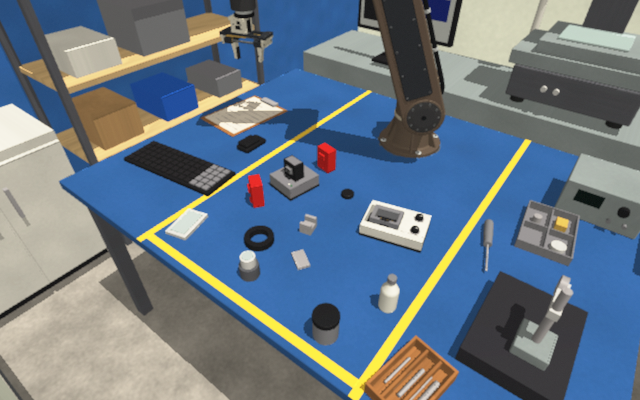

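View pics/top0.png

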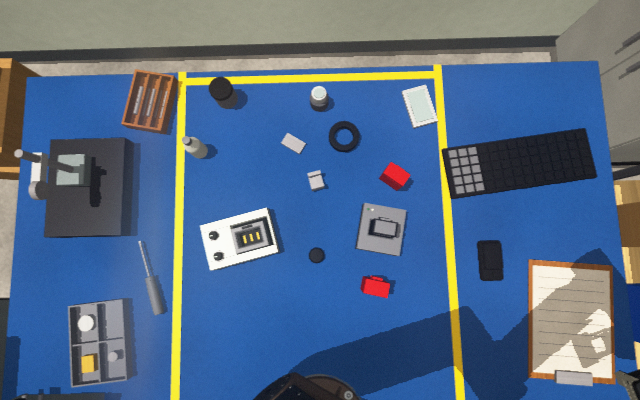

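View pics/wrist0.png

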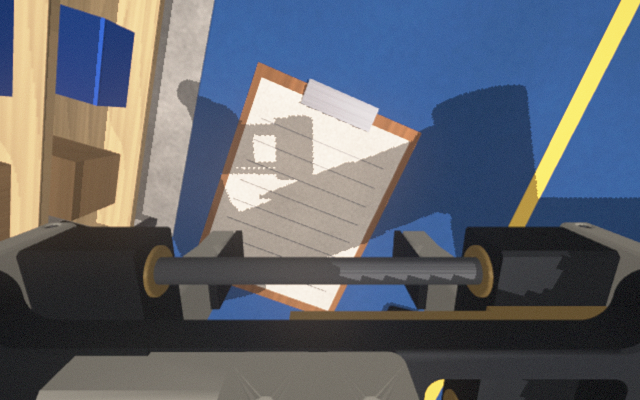

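Top picture: charger with the black pack at (382,229), white unit with bay at (252,236). The red look-alikes at (395,176) and (377,286) are to be left alone. I'll confirm this in enlarged crops.

```bash
python3 - <<'E'
import cv2,numpy as np
t=cv2.imread('pics/top0.png');s=cv2.imread('pics/scene0.png')
a=cv2.resize(t[195:265,345:420],None,fx=5,fy=5,interpolation=cv2.INTER_CUBIC)
b=cv2.resize(t[200:275,195:285],None,fx=4.4,fy=4.4,interpolation=cv2.INTER_CUBIC)
h=max(a.shape[0],b.shape[0])
p=lambda x:cv2.copyMakeBorder(x,0,h-x.shape[0],0,0,cv2.BORDER_CONSTANT)
cv2.imwrite('pics/c1.png',np.hstack([p(a),p(b)]))
c=cv2.resize(s[145:205,260:345],None,fx=4.5,fy=4.5,interpolation=cv2.INTER_CUBIC)
d=cv2.resize(s[190:260,350:440],None,fx=4.4,fy=4.4,interpolation=cv2.INTER_CUBIC)
h=max(c.shape[0],d.shape[0])
cv2.imwrite('pics/c2.png',np.hstack([p(c),p(d)]))
E
```

```text
(no output)
```

View pics/c1.png

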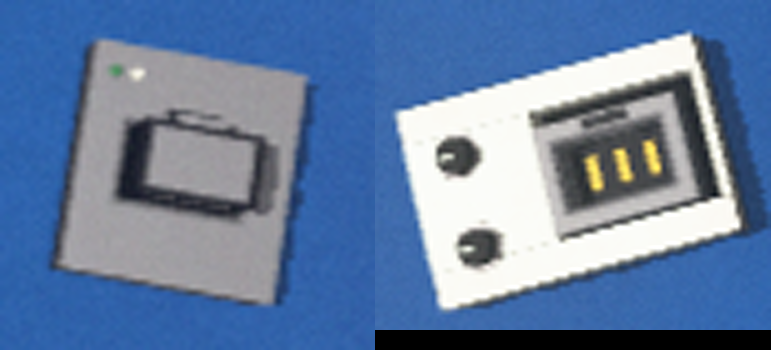

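View pics/c2.png

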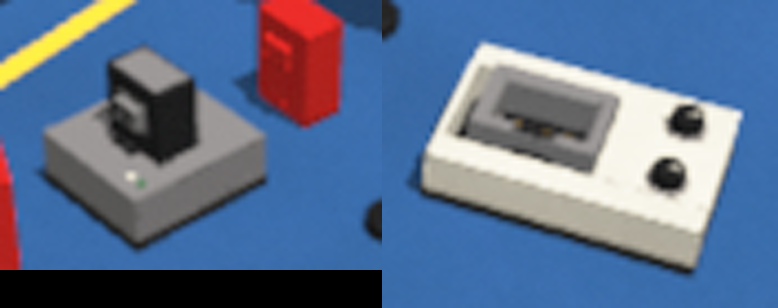

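```bash
cat >> h.py <<'E'
from scipy.optimize import least_squares
from scipy.spatial.transform import Rotation as R
def cam(s,im):
    f=200/np.tan(np.radians(im['vfov']/2))
    if 'origin' in im: return f,im['cx'],im['cy'],np.array(im['origin']),np.array(im['orientation'])
    T=np.array(im['tool_from_camera']); return f,im['cx'],im['cy'],s['tcp_pos']+s['ee_rot']@T[:3,3],s['ee_rot']@T[:3,:3]
def proj(c,P):
    f,cx,cy,o,Rm=c; q=(np.atleast_2d(P)-o)@Rm; return np.c_[cx+f*q[:,0]/q[:,2],cy+f*q[:,1]/q[:,2]]
def ray(c,uv,z):
    f,cx,cy,o,Rm=c; uv=np.atleast_2d(uv); d=np.c_[(uv[:,0]-cx)/f,(uv[:,1]-cy)/f,np.ones(len(uv))]@Rm.T
    return o+d*((z-o[2])/d[:,2])[:,None]
def fit(c,uv,pts,z=0,x0=(0.5,0,0)):
    pts=np.array(pts,float)
    def w(p): 
        a=p[2];m=np.array([[np.cos(a),-np.sin(a),0],[np.sin(a),np.cos(a),0],[0,0,1]])
        return pts@m.T+[p[0],p[1],z]
    r=least_squares(lambda p:(proj(c,w(p))-uv).ravel(),x0)
    return r.x,np.sqrt(np.mean(r.fun**2))
E
python3 - <<'E'
from h import *
import pickle
s,im=pickle.load(open('pics/top0.png.pkl','rb'));c=cam(s,im)
u=lambda x,k,o:(np.array(x)+.5)/k-.5+o
uv=u([(98,40),(308,75),(277,303),(55,268)],5,(345,195))
ch=[(.06,.055,.045),(.06,-.055,.045),(-.06,-.055,.045),(-.06,.055,.045)]
p,e=fit(c,uv,ch);print('charger',p[:2],np.degrees(p[2]),e)
uv=u(np.array([(397,110),(690,34),(743,228),(443,308)])-[375,0],4.4,(195,200))
un=[(.06,.09,.04),(.06,-.09,.04),(-.06,-.09,.04),(-.06,.09,.04)]
p,e=fit(c,uv,un);print('unit',p[:2],np.degrees(p[2]),e)
s,im=pickle.load(open('pics/scene0.png.pkl','rb'));c=cam(s,im)
# scene crop corners
uv=u([(138,202),(45,132),(108,75),(266,130)],4.5,(260,145))
# nearest corner=(+x,+y); 
p,e=fit(c,uv[[0,1,3]],[ch[0],ch[1],ch[3]]);print('charger',p[:2],np.degrees(p[2]),e)
uv=u(np.array([(697,224),(424,155),(483,43),(742,113)])-[382,0],4.4,(350,190))
p,e=fit(c,uv,un);print('unit',p[:2],np.degrees(p[2]),e)
E
```

```text
charger [ 0.48842704 -0.17342692] -11.379175787474935 0.5124621499630515
unit [0.47437587 0.19691151] 13.548996994880373 0.2909944504826575
charger [ 0.48662544 -0.17286438] -10.10385458465913 0.30952900575619624
unit [0.47287767 0.19696763] 13.761849472705288 0.801070995378587
```

```bash
cat >> h.py <<'E'
import json
def plan(tgt,yaw,n,yaw0=None,pos0=None,dec=3):
    "rows from now to TCP target and tool-x yaw (deg), tool down; splits shift & turn evenly"
    s=telemetry.sense(); p=np.array(s['tcp_pos'] if pos0 is None else pos0); m=s['ee_rot']
    y=np.degrees(np.arctan2(m[1,0],m[0,0])) if yaw0 is None else yaw0
    tgt=np.array(tgt); dy=(yaw-y+180)%360-180; t=round(-dy/n,2); out=[]
    for i in range(n):
        a=np.radians(y); A=np.array([[np.cos(a),np.sin(a),0],[np.sin(a),-np.cos(a),0],[0,0,-1]]).T.T
        A=np.column_stack([[np.cos(a),np.sin(a),0],[np.sin(a),-np.cos(a),0],[0,0,-1]])
        d=np.round(A.T@((tgt-p)/(n-i)),dec); p=p+A@d; y-=t
        out.append({"dp":d.tolist(),"angular":[0,0,t]})
    print(json.dumps(out).replace(' ','')); print('end',p,y)
E
python3 -c "
from h import *
plan((.4875,-.173,.235),169.2,12)"
```

```text
[{"dp":[0.031,0.035,-0.001],"angular":[0,0,-5.22]},{"dp":[0.028,0.037,-0.001],"angular":[0,0,-5.22]},{"dp":[0.024,0.04,-0.001],"angular":[0,0,-5.22]},{"dp":[0.02,0.042,-0.001],"angular":[0,0,-5.22]},{"dp":[0.016,0.044,-0.001],"angular":[0,0,-5.22]},{"dp":[0.012,0.045,-0.001],"angular":[0,0,-5.22]},{"dp":[0.008,0.046,-0.001],"angular":[0,0,-5.22]},{"dp":[0.004,0.046,-0.0],"angular":[0,0,-5.22]},{"dp":[0.0,0.046,-0.001],"angular":[0,0,-5.22]},{"dp":[-0.004,0.046,-0.0],"angular":[0,0,-5.22]},{"dp":[-0.009,0.046,-0.001],"angular":[0,0,-5.22]},{"dp":[-0.012,0.045,-0.0],"angular":[0,0,-5.22]}]
end [ 0.48730202 -0.1729942   0.23482243] 169.18030107027408
```

```bash
python3 -m crank '[{"dp":[0.031,0.035,-0.001],"angular":[0,0,-5.22]},{"dp":[0.028,0.037,-0.001],"angular":[0,0,-5.22]},{"dp":[0.024,0.04,-0.001],"angular":[0,0,-5.22]},{"dp":[0.02,0.042,-0.001],"angular":[0,0,-5.22]},{"dp":[0.016,0.044,-0.001],"angular":[0,0,-5.22]},{"dp":[0.012,0.045,-0.001],"angular":[0,0,-5.22]},{"dp":[0.008,0.046,-0.001],"angular":[0,0,-5.22]},{"dp":[0.004,0.046,0],"angular":[0,0,-5.22]},{"dp":[0,0.046,-0.001],"angular":[0,0,-5.22]},{"dp":[-0.004,0.046,0],"angular":[0,0,-5.22]},{"dp":[-0.009,0.046,-0.001],"angular":[0,0,-5.22]},{"dp":[-0.012,0.045,0],"angular":[0,0,-5.22]}]' 1; python3 -m crank '[{"dp":[0,0,0],"angular":[0,0,0]},{"dp":[0,0,0],"angular":[0,0,0]}]'; python3 -c "
from h import *
s,im=snap('wrist','w1.png');print(s['tcp_pos'],s['ee_rot'],s['qd'],s['joints'])"
```

```text
clock: 1.65
tcp_pos: [0.4879, -0.1718, 0.2357]
ee_rot: [[-0.983, 0.184, 0.0], [0.184, 0.983, 0.0], [-0.0, 0.0, -1.0]]
wrist_force: [-0.0, -0.4, -0.1]
width: 0.999
clock: 1.9
tcp_pos: [0.4871, -0.1732, 0.2353]
ee_rot: [[-0.982, 0.187, -0.001], [0.187, 0.982, 0.0], [0.001, -0.0, -1.0]]
wrist_force: [-0.0, 0.1, 0.3]
width: 0.999
[ 0.48710544 -0.17316499  0.23530287] [[-9.82270846e-01  1.87466073e-01 -6.75740933e-04]
 [ 1.87466095e-01  9.82271074e-01  3.07484025e-05]
 [ 6.69525054e-04 -9.64752548e-05 -9.99999771e-01]] [-1.19423498 -0.27009437 -0.1011612   0.03878609 -0.01941269  0.09018304] [ 2.20504668e+00  5.24983320e+00 -1.82045806e+01 -3.54180674e-03
 -6.65842069e+01 -1.30085839e+01]
```

View pics/w1.png

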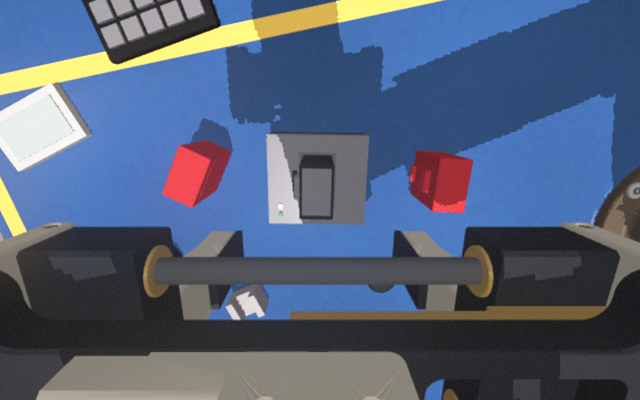

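```bash
python3 -c "
import cv2
t=cv2.imread('pics/w1.png')[120:235,255:380]
cv2.imwrite('pics/c3.png',cv2.resize(t,None,fx=5,fy=5,interpolation=cv2.INTER_CUBIC))"
```

```text
(no output)
```

View pics/c3.png

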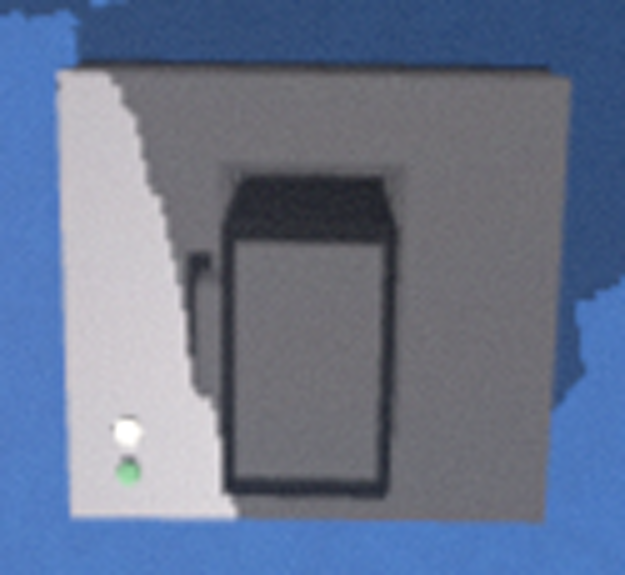

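```bash
python3 - <<'E'
from h import *
import pickle
s,im=pickle.load(open('pics/w1.png.pkl','rb'));c=cam(s,im)
u=lambda x,k,o:(np.array(x)+.5)/k-.5+o
# image left=+x pack (tool -x = image left), image down=+tool y=+pack y
uv=u([(58,72),(571,78),(545,521),(71,517)],5,(255,120))
ch=[(.06,-.055,.045),(-.06,-.055,.045),(-.06,.055,.045),(.06,.055,.045)]
p,e=fit(c,uv,ch);print('charger',p[:2],np.degrees(p[2]),e); print(proj(c,0)[:0])
uv=u([(225,233),(395,235),(387,496),(227,495)],5,(255,120))
pk=[(.018,-.03,.1),(-.018,-.03,.1),(-.018,.03,.1),(.018,.03,.1)]
q,e=fit(c,uv,pk);print('pack',q[:2],np.degrees(q[2]),e)
E
```

```text
charger [ 0.48927972 -0.17300095] -11.515172212379776 0.13742343512471789
[]
pack [ 0.49013005 -0.17118684] -11.460143276547596 1.5102564247231327
```

```bash
python3 -c "
from h import *
plan((.4888,-.173,.14),168.6,6,dec=4)"
```

```text
[{"dp":[-0.0003,0.0002,0.0159],"angular":[0,0,0.09]},{"dp":[-0.0003,0.0001,0.0159],"angular":[0,0,0.09]},{"dp":[-0.0003,0.0002,0.0159],"angular":[0,0,0.09]},{"dp":[-0.0003,0.0002,0.0159],"angular":[0,0,0.09]},{"dp":[-0.0003,0.0001,0.0159],"angular":[0,0,0.09]},{"dp":[-0.0002,0.0002,0.0159],"angular":[0,0,0.09]}]
end [ 0.48879138 -0.17294979  0.1400107 ] 168.60497735711886
```

```bash
python3 -m crank '[{"dp":[-0.0003,0.0002,0.016],"angular":[0,0,0.1]},{"dp":[-0.0003,0.0002,0.016],"angular":[0,0,0.1]},{"dp":[-0.0003,0.0002,0.016],"angular":[0,0,0.1]},{"dp":[-0.0003,0.0002,0.016],"angular":[0,0,0.1]},{"dp":[-0.0003,0.0002,0.016],"angular":[0,0,0.1]},{"dp":[-0.0002,0,0.015],"angular":[0,0,0.1]},{"dp":[0,0,0],"angular":[0,0,0]},{"dp":[0,0,0],"angular":[0,0,0]}]'; python3 -c "
from h import *
s,im=snap('wrist','w2.png');print(s['tcp_pos'],s['ee_rot'])
c=cam(s,im);print(proj(c,[[.4893,-.173,.1]]))
cv2.imwrite('pics/c4.png',cv2.resize(im['pixels'][100:300,200:440,::-1],None,fx=3.3,fy=3,interpolation=cv2.INTER_CUBIC))"
```

```text
clock: 2.95
tcp_pos: [0.4896, -0.1727, 0.1409]
ee_rot: [[-0.98, 0.198, 0.0], [0.198, 0.98, -0.0], [-0.0, -0.0, -1.0]]
wrist_force: [-0.2, 0.9, 0.2]
width: 0.999
[ 0.48959641 -0.17270424  0.14089968] [[-9.80265873e-01  1.97683130e-01  4.44956653e-04]
 [ 1.97683034e-01  9.80265961e-01 -2.51451296e-04]
 [-4.85883540e-04 -1.58528744e-04 -9.99999869e-01]]
[[319.7961268  221.41889916]]
```

View pics/c4.png

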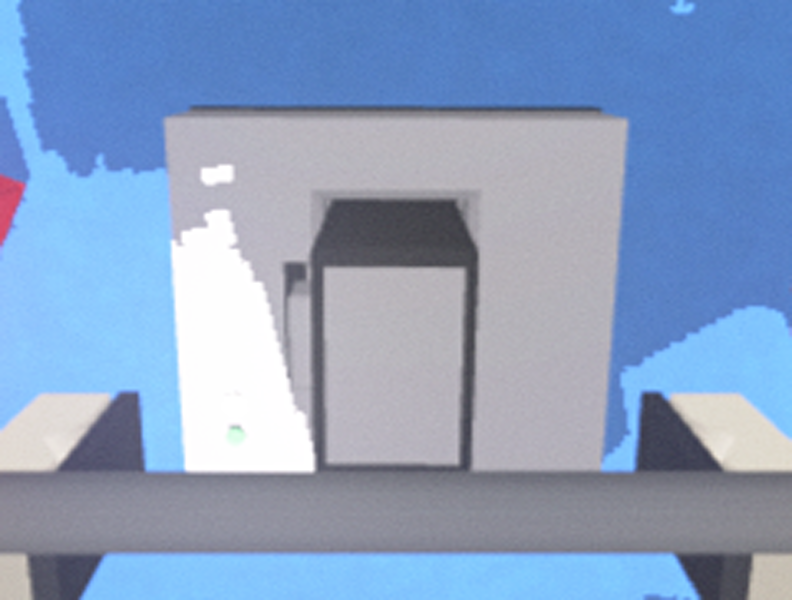

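```bash
python3 -m crank '[{"dp":[0.0005,0,0.012],"angular":[0,0,0]},{"dp":[0,0,0.015],"angular":[0,0,0]},{"dp":[0,0,0.015],"angular":[0,0,0]},{"dp":[0,0,0.015],"angular":[0,0,0]},{"dp":[0,0,0.015],"angular":[0,0,0]},{"dp":[0,0,0.0145],"angular":[0,0,0]},{"dp":[0,0,0],"angular":[0,0,0]},{"dp":[0,0,0],"angular":[0,0,0]},{"dp":[0,0,0],"angular":[0,0,0]}]'; python3 -c "
from h import *
s,im=snap('wrist','w3.png');print(s['tcp_pos'],s['ee_rot'],s['wrist_force'])
s,im=snap('scene','s3.png')
cv2.imwrite('pics/c5.png',cv2.resize(im['pixels'][100:240,220:380,::-1],None,fx=4,fy=4,interpolation=cv2.INTER_CUBIC))"
```

```text
clock: 4.12
tcp_pos: [0.4892, -0.1726, 0.0546]
ee_rot: [[-0.98, 0.198, 0.001], [0.198, 0.98, -0.0], [-0.001, 0.0, -1.0]]
wrist_force: [-0.3, 0.5, 0.3]
width: 1.004
[ 0.4892279  -0.17256559  0.05464954] [[-9.80233791e-01  1.97839087e-01  1.18739284e-03]
 [ 1.97839158e-01  9.80234494e-01 -5.80367669e-05]
 [-1.17540536e-03  1.78023199e-04 -9.99999293e-01]] [-0.29309908  0.45748054  0.25012457]
```

View pics/w3.png

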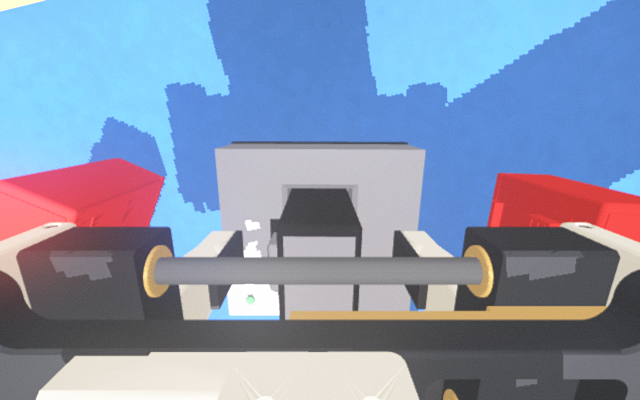

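View pics/c5.png

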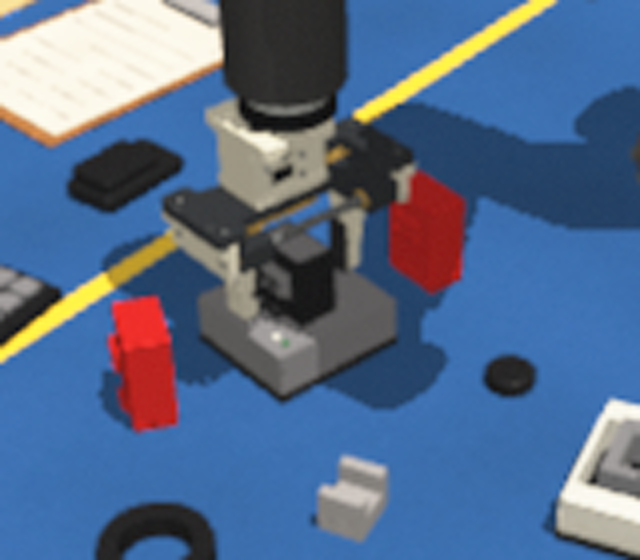

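```bash
Z='{"dp":[0,0,0],"angular":[0,0,0]}'; python3 -m crank '[{"dp":[0,0,0],"angular":[0,0,0]},{"dp":[0,0,0],"angular":[0,0,0]},{"dp":[0,0,0],"angular":[0,0,0]},{"dp":[0,0,0],"angular":[0,0,0]},{"dp":[0,0,0],"angular":[0,0,0]},{"dp":[0,0,0],"angular":[0,0,0]}]' 0.05 4;  python3 -m crank '[{"dp":[0,0,0],"angular":[0,0,0]},{"dp":[0,0,0],"angular":[0,0,0]},{"dp":[0,0,0],"angular":[0,0,0]},{"dp":[0,0,0],"angular":[0,0,0]},{"dp":[0,0,0],"angular":[0,0,0]},{"dp":[0,0,0],"angular":[0,0,0]}]' -1 4; python3 -c "
from h import *
s=telemetry.sense();print(s['tcp_pos'],s['ee_rot'].T@s['wrist_force'],s['ee_rot'].T@s['moment'],s['width']*88)"
```

```text
clock: 4.97
tcp_pos: [0.4897, -0.1726, 0.0545]
ee_rot: [[-0.98, 0.198, 0.002], [0.198, 0.98, -0.0], [-0.002, 0.0, -1.0]]
wrist_force: [2.8, -0.4, 1.0]
width: 0.524
clock: 5.72
tcp_pos: [0.4887, -0.1725, 0.054]
ee_rot: [[-0.98, 0.198, -0.0], [0.198, 0.98, 0.0], [0.0, 0.0, -1.0]]
wrist_force: [1.7, -0.1, 0.2]
width: 0.439
[ 0.48872464 -0.17247913  0.05404112] [-1.70376496  0.20776746 -0.22260472] [-0.35460354 -0.41756049  0.00629147] 38.62395875754899
```

```bash
python3 -m crank '[{"dp":[-0.0004,0,0],"angular":[0,0,0]},{"dp":[0,0,0],"angular":[0,0,0]},{"dp":[0,0,0],"angular":[0,0,0]},{"dp":[0,0,0],"angular":[0,0,0]}]' -1 10; python3 -c "
from h import *
s=telemetry.sense();print(s['tcp_pos'],s['ee_rot'].T@s['wrist_force'],s['ee_rot'].T@s['moment'],s['width']*88)"
```

```text
clock: 6.22
tcp_pos: [0.4888, -0.1725, 0.054]
ee_rot: [[-0.98, 0.198, -0.001], [0.198, 0.98, 0.0], [0.001, -0.0, -1.0]]
wrist_force: [-0.9, 1.0, 1.4]
width: 0.413
[ 0.48880018 -0.17254835  0.05396684] [ 1.10775476  0.8447697  -1.41528879] [-0.55908969  0.37746772 -0.0117992 ] 36.36379664387467
```

```bash
python3 -m crank '[{"dp":[0,0,0],"angular":[0,0,0]},{"dp":[0,0,0],"angular":[0,0,0]},{"dp":[0,0,-0.001],"angular":[0,0,0]},{"dp":[0,0,-0.001],"angular":[0,0,0]},{"dp":[0,0,-0.001],"angular":[0,0,0]},{"dp":[0,0,0],"angular":[0,0,0]}]' -1 20; python3 -c "
from h import *
s=telemetry.sense();print(s['tcp_pos'],s['ee_rot'].T@s['wrist_force'],s['ee_rot'].T@s['moment'],s['width']*88)"
```

```text
clock: 6.98
tcp_pos: [0.4891, -0.1726, 0.0571]
ee_rot: [[-0.98, 0.198, 0.0], [0.198, 0.98, -0.0], [-0.0, -0.0, -1.0]]
wrist_force: [-0.3, 0.2, -2.9]
width: 0.409
[ 0.48914386 -0.17263265  0.05706733] [0.29643345 0.12080325 2.87287811] [0.01726959 0.14353939 0.00173554] 35.98655396903765
```

```bash
python3 -m crank '[{"dp":[0,0,-0.003],"angular":[0,0,0]},{"dp":[0,0,-0.003],"angular":[0,0,0]},{"dp":[0,0,-0.003],"angular":[0,0,0]},{"dp":[0,0,-0.003],"angular":[0,0,0]},{"dp":[0,0,0],"angular":[0,0,0]}]' ; python3 -m crank '[{"dp":[0,0,-0.004],"angular":[0,0,0]},{"dp":[0,0,-0.004],"angular":[0,0,0]},{"dp":[0,0,-0.004],"angular":[0,0,0]},{"dp":[0,0,-0.004],"angular":[0,0,0]},{"dp":[0,0,-0.006],"angular":[0,0,0]},{"dp":[0,0,-0.01],"angular":[0,0,0]},{"dp":[0,0,-0.015],"angular":[0,0,0]},{"dp":[0,0,-0.02],"angular":[0,0,0]},{"dp":[0,0,-0.02],"angular":[0,0,0]},{"dp":[0,0,-0.015],"angular":[0,0,0]},{"dp":[0,0,0],"angular":[0,0,0]},{"dp":[0,0,0],"angular":[0,0,0]}]';  python3 -c "
from h import *
s,im=snap('scene','s4.png');print(s['tcp_pos'],s['ee_rot'].T@s['wrist_force'],s['ee_rot'].T@s['moment'],s['width']*88)
cv2.imwrite('pics/c6.png',cv2.resize(im['pixels'][60:240,200:430,::-1],None,fx=3.3,fy=3.3,interpolation=cv2.INTER_CUBIC))"
```

```text
clock: 7.6
tcp_pos: [0.4894, -0.1726, 0.0694]
ee_rot: [[-0.98, 0.198, 0.001], [0.198, 0.98, 0.0], [-0.001, 0.0, -1.0]]
wrist_force: [-1.1, 0.1, -3.2]
width: 0.41
clock: 9.1
tcp_pos: [0.4886, -0.1725, 0.1705]
ee_rot: [[-0.98, 0.198, -0.001], [0.198, 0.98, 0.0], [0.001, 0.0, -1.0]]
wrist_force: [-0.5, -0.4, -3.7]
width: 0.41
[ 0.48864454 -0.17247984  0.17052663] [ 0.43057936 -0.47297178  3.67214721] [-0.03818093  0.10946412 -0.03473769] 36.084010015816915
```

View pics/c6.png

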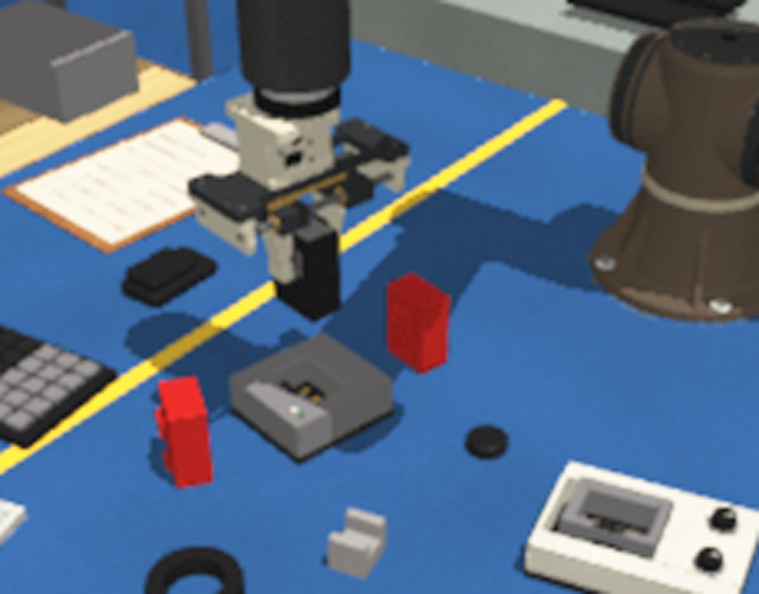

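```bash
python3 -c "
from h import *
plan((.4654,.231,.165),193.65,11)"
```

```text
[{"dp":[0.009,0.036,0.0],"angular":[0,0,-2.28]},{"dp":[0.008,0.036,0.001],"angular":[0,0,-2.28]},{"dp":[0.007,0.036,0.0],"angular":[0,0,-2.28]},{"dp":[0.005,0.036,0.001],"angular":[0,0,-2.28]},{"dp":[0.004,0.037,0.0],"angular":[0,0,-2.28]},{"dp":[0.002,0.037,0.001],"angular":[0,0,-2.28]},{"dp":[0.001,0.037,0.0],"angular":[0,0,-2.28]},{"dp":[-0.001,0.036,0.001],"angular":[0,0,-2.28]},{"dp":[-0.002,0.037,0.0],"angular":[0,0,-2.28]},{"dp":[-0.004,0.036,0.001],"angular":[0,0,-2.28]},{"dp":[-0.006,0.036,0.0],"angular":[0,0,-2.28]}]
end [0.46574762 0.23092021 0.1653112 ] 193.65945564003468
```

```bash
python3 -m crank '[{"dp":[0.004,0.018,0],"angular":[0,0,-1.14]},{"dp":[0.009,0.036,0],"angular":[0,0,-2.28]},{"dp":[0.008,0.036,0.001],"angular":[0,0,-2.28]},{"dp":[0.006,0.036,0],"angular":[0,0,-2.28]},{"dp":[0.005,0.036,0.001],"angular":[0,0,-2.28]},{"dp":[0.003,0.037,0],"angular":[0,0,-2.28]},{"dp":[0.002,0.037,0.001],"angular":[0,0,-2.28]},{"dp":[0,0.037,0],"angular":[0,0,-2.28]},{"dp":[-0.001,0.036,0.001],"angular":[0,0,-2.28]},{"dp":[-0.003,0.037,0],"angular":[0,0,-2.28]},{"dp":[-0.005,0.036,0.001],"angular":[0,0,-2.28]},{"dp":[-0.003,0.018,0],"angular":[0,0,-1.14]}]'; python3 -m crank '[{"dp":[0,0,0],"angular":[0,0,0]},{"dp":[0,0,0],"angular":[0,0,0]},{"dp":[0,0,0],"angular":[0,0,0]}]'; python3 -c "
from h import *
s,im=snap('wrist','w5.png');print(s['tcp_pos'],s['ee_rot'],s['qd'])"
```

```text
clock: 10.65
tcp_pos: [0.4634, 0.232, 0.1651]
ee_rot: [[-0.971, -0.238, -0.001], [-0.238, 0.971, -0.001], [0.001, -0.001, -1.0]]
wrist_force: [0.5, -0.1, -2.7]
width: 0.409
clock: 11.02
tcp_pos: [0.4638, 0.2298, 0.166]
ee_rot: [[-0.972, -0.235, -0.0], [-0.235, 0.972, -0.0], [0.0, -0.0, -1.0]]
wrist_force: [-0.6, 0.3, -2.0]
width: 0.406
[0.46381464 0.22982398 0.1659903 ] [[-9.71962308e-01 -2.35136602e-01 -2.23711811e-04]
 [-2.35136546e-01  9.71962316e-01 -2.48207800e-04]
 [ 2.75802189e-04 -1.88645804e-04 -9.99999944e-01]] [ 0.09612503 -0.11805185  0.16444375 -0.09443787  0.10786466 -0.04356147]
```

View pics/w5.png

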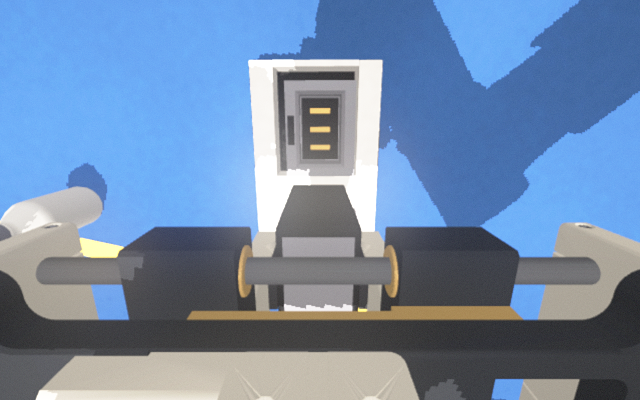

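```bash
python3 -c "
import cv2
t=cv2.imread('pics/w5.png')[52:187,240:395]
cv2.imwrite('pics/c7.png',cv2.resize(t,None,fx=4.4,fy=4.4,interpolation=cv2.INTER_CUBIC))"
```

```text
(no output)
```

View pics/c7.png

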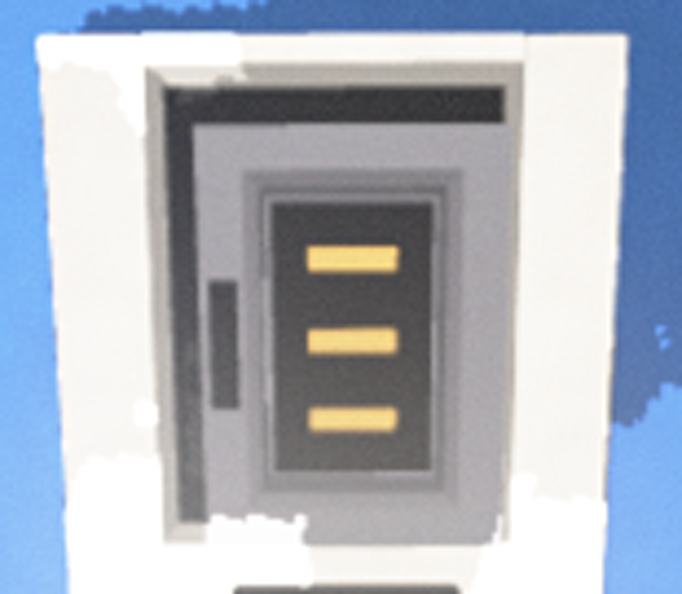

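```bash
python3 - <<'E'
from h import *
import pickle
s,im=pickle.load(open('pics/w5.png.pkl','rb'));c=cam(s,im)
u=lambda x,k,o:(np.array(x)+.5)/k-.5+o
o=(240,52);k=4.4
def M(a): return np.array([[np.cos(a),-np.sin(a),0],[np.sin(a),np.cos(a),0],[0,0,1]])
uvu=u([(36,35),(627,35)],k,o); pu=[(.06,-.09),(-.06,-.09)]
uvo=u([(146,67),(522,67),(505,545),(163,542)],k,o); po=[(.039,-.05),(-.039,-.05),(-.039,.05),(.039,.05)]
uvf=u([(193,123),(507,123)],k,o); pf=[(.032,-.043),(-.032,-.043)]
uvm=u([(243,170),(463,170),(458,500),(252,497)],k,o); pm=[(.0225,-.0345),(-.0225,-.0345),(-.0225,.0345),(.0225,.0345)]
pu,po,pf,pm=map(np.array,(pu,po,pf,pm))
def w(p,pts,off,z): 
    q=np.c_[pts+off,np.full(len(pts),z)]; return q@M(p[2]).T+[p[0],p[1],0]
def res(p):
    op=np.array([0,-.035]);b=op+p[3:5]
    return np.r_[(proj(c,w(p,pu,0,.04))-uvu).ravel(),(proj(c,w(p,po,op,.04))-uvo).ravel(),(proj(c,w(p,pf,b,p[5]))-uvf).ravel(),(proj(c,w(p,pm,b,p[5]))-uvm).ravel()]
r=least_squares(res,[.4736,.197,.238,0,0,.05],x_scale=[.01]*6,loss='soft_l1')
p=r.x;print(p[:2],np.degrees(p[2]),p[3:]); print(np.round(res(p).reshape(-1,2),1).tolist())
b=M(p[2])@np.r_[p[3],p[4]-.035,0]+[p[0],p[1],0];print('bay',b,np.sqrt(np.diag(np.linalg.inv(r.jac.T@r.jac))))
E
```

```text
[0.47470881 0.19832542] 13.739720509070695 [-0.00411118  0.00473369  0.04145838]
[[0.1, 0.4], [0.2, 0.1], [-1.1, -0.8], [0.4, -1.0], [0.7, 0.3], [-0.6, 1.2], [0.8, 0.3], [0.4, 0.1], [0.2, -0.4], [-0.4, -0.5], [-0.8, -0.1], [-0.2, 0.7]]
bay [0.47790387 0.16794873 0.        ] [0.0005568  0.00045009 0.00555634 0.00063058 0.00061311 0.00282813]
```

```bash
python3 -m crank '[{"dp":[0.01,0.003,0.01],"angular":[0,0,0]},{"dp":[0.015,0.004,0.015],"angular":[0,0,0]},{"dp":[0.015,0.003,0.015],"angular":[0,0,0]},{"dp":[0.01,0,0.005],"angular":[0,0,0]},{"dp":[0,0,0],"angular":[0,0,0]},{"dp":[0,0,0],"angular":[0,0,0]},{"dp":[0,0,0],"angular":[0,0,0]}]'; python3 -c "
from h import *
s,im=snap('wrist','w6.png')
cv2.imwrite('pics/c8.png',cv2.resize(im['pixels'][15:190,250:440,::-1],None,fx=3.4,fy=3.4,interpolation=cv2.INTER_CUBIC))"
python3 -m crank '[{"dp":[-0.015,0,0],"angular":[0,0,0]},{"dp":[-0.025,0,0],"angular":[0,0,0]},{"dp":[-0.025,0,0],"angular":[0,0,0]},{"dp":[-0.025,0,0],"angular":[0,0,0]},{"dp":[-0.01,0,0],"angular":[0,0,0]},{"dp":[0,0,0],"angular":[0,0,0]},{"dp":[0,0,0],"angular":[0,0,0]},{"dp":[0,0,0],"angular":[0,0,0]}]'; python3 -c "
from h import *
s,im=snap('wrist','w7.png')
cv2.imwrite('pics/c9.png',cv2.resize(im['pixels'][15:190,190:380,::-1],None,fx=3.4,fy=3.4,interpolation=cv2.INTER_CUBIC))"
```

```text
clock: 11.95
tcp_pos: [0.4135, 0.229, 0.1215]
ee_rot: [[-0.972, -0.236, 0.001], [-0.236, 0.972, 0.001], [-0.001, 0.001, -1.0]]
wrist_force: [0.4, -0.3, -3.0]
width: 0.409
clock: 13.0
tcp_pos: [0.5095, 0.2521, 0.1213]
ee_rot: [[-0.972, -0.237, 0.0], [-0.237, 0.972, 0.0], [-0.0, 0.0, -1.0]]
wrist_force: [-0.8, 0.7, -2.8]
width: 0.409
```

View pics/c8.png

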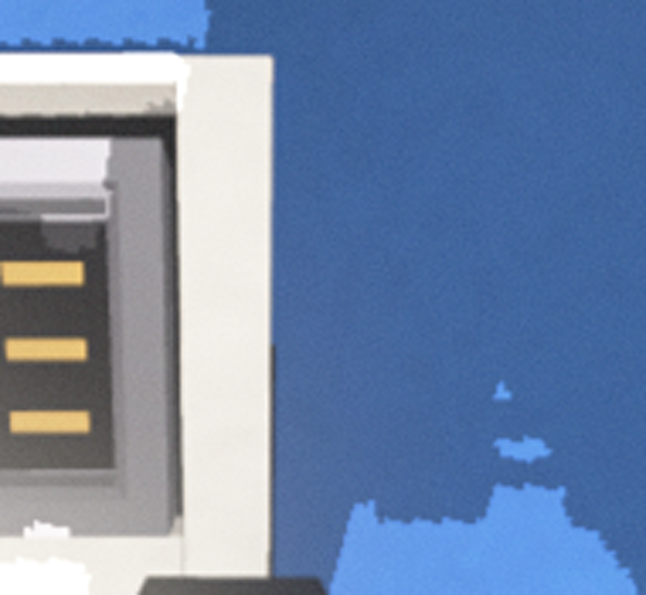

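View pics/c9.png

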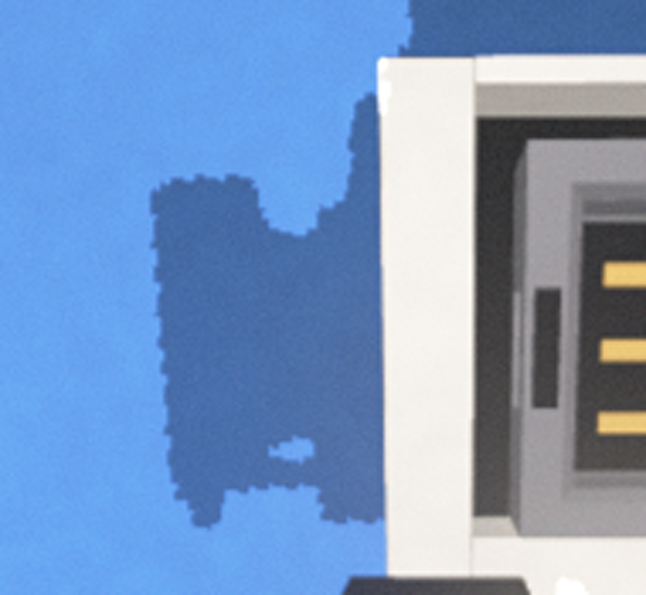

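```bash
python3 -c "
import cv2
cv2.imwrite('pics/c10.png',cv2.resize(cv2.imread('pics/w6.png')[20:190,170:340],None,fx=3.5,fy=3.5,interpolation=cv2.INTER_CUBIC))
cv2.imwrite('pics/c11.png',cv2.resize(cv2.imread('pics/w7.png')[20:190,290:470],None,fx=3.5,fy=3.5,interpolation=cv2.INTER_CUBIC))"
```

```text
(no output)
```

View pics/c10.png

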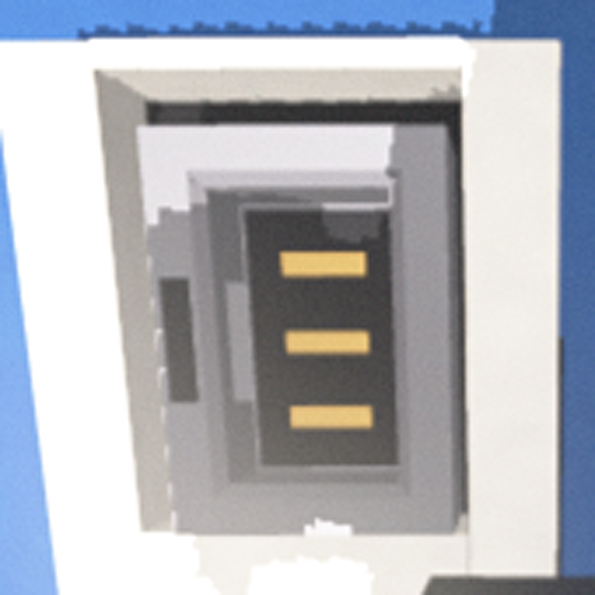

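View pics/c11.png

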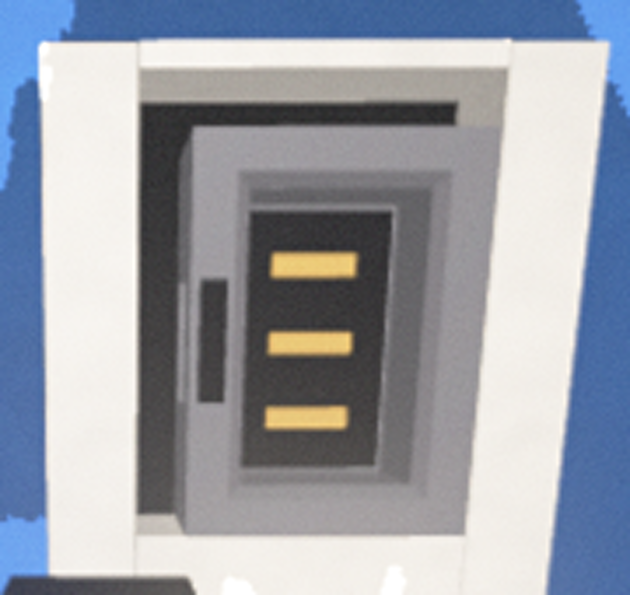

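```bash
cat > fitbay.py <<'E'
from h import *
import pickle
u=lambda x,k,o:(np.array(x,float)+.5)/k-.5+o
def M(a): return np.array([[np.cos(a),-np.sin(a),0],[np.sin(a),np.cos(a),0],[0,0,1]])
U={'u':(.06,.09),'o':(.039,.05),'f':(.032,.043),'m':(.0225,.0345)}
S={'TL':(1,-1),'TR':(-1,-1),'BR':(-1,1),'BL':(1,1)}
V={'w5':((240,52),4.4,{'uTL':(36,35),'uTR':(627,35),'oTL':(146,67),'oTR':(522,67),'oBL':(163,542),'fTL':(193,123),'fTR':(507,123),'mTL':(243,170),'mTR':(463,170),'mBR':(458,500),'mBL':(252,497)}),
'w6':((170,20),3.5,{'uTR':(561,40),'oTL':(96,70),'oTR':(462,70),'oBL':(142,531),'fTL':(138,126),'fTR':(446,126),'fBR':(458,533),'fBL':(174,533),'mTL':(190,171),'mTR':(399,172),'mBR':(408,494),'mBL':(221,494)}),
'w7':((290,20),3.5,{'uTL':(40,42),'uTR':(609,42),'oTL':(140,68),'oTR':(510,68),'fTL':(193,127),'fTR':(500,127),'fBR':(465,534),'fBL':(184,534),'mTL':(240,171),'mTR':(452,171),'mBR':(428,497),'mBL':(231,497)})}
C={k:cam(*pickle.load(open(f'pics/{k}.png.pkl','rb'))) for k in V}
def res(p,det=False):
    out=[];lab=[]
    for v,(o,k,d) in V.items():
        for n,xy in d.items():
            t=n[0];q=np.array(U[t])*S[n[1:]]
            if t in 'of': q=q+[0,-.035]
            if t=='m': q=q+[0,-.035]
            if t in 'fm': q=q+p[3:5]
            P=M(p[2])@np.r_[q,p[5] if t in 'fm' else .04]+[p[0],p[1],0]
            P=P+np.r_[p[6:9]]*0
            e=(proj(C[v],P)-u(xy,k,o))[0]; out+=list(e); lab.append((v+n,np.round(e,1).tolist()))
    return lab if det else np.array(out)
r=least_squares(res,[.4736,.197,.238,0,0,.05,0,0,0],x_scale=[.01]*9,loss='soft_l1')
p=r.x;print(p[:2],np.degrees(p[2]),p[3:6]);print(res(p,True))
b=M(p[2])@np.r_[p[3],p[4]-.035,0]+[p[0],p[1],0];print('bay',b)
for k in C: print(k,C[k][3])
E
python3 fitbay.py
```

```text
[0.47431641 0.19826637] 13.854037169990328 [-0.00399096  0.00528698  0.04614729]
[('w5uTL', [0.3, 0.6]), ('w5uTR', [0.5, 0.0]), ('w5oTL', [-0.9, -0.7]), ('w5oTR', [0.6, -1.0]), ('w5oBL', [-0.1, 1.3]), ('w5fTL', [0.4, 0.4]), ('w5fTR', [1.1, 0.0]), ('w5mTL', [-0.0, -0.2]), ('w5mTR', [0.2, -0.4]), ('w5mBR', [-0.1, 1.2]), ('w5mBL', [-0.3, 2.1]), ('w6uTR', [0.1, 0.0]), ('w6oTL', [-1.0, -0.5]), ('w6oTR', [-0.1, -0.9]), ('w6oBL', [-0.4, 1.4]), ('w6fTL', [0.6, -0.1]), ('w6fTR', [0.2, -0.4]), ('w6fBR', [-0.9, -0.2]), ('w6fBL', [1.1, 0.1]), ('w6mTL', [-0.2, -0.4]), ('w6mTR', [1.0, -0.9]), ('w6mBR', [1.3, 0.5]), ('w6mBL', [-1.4, 0.7]), ('w7uTL', [0.1, 0.3]), ('w7uTR', [0.8, -0.1]), ('w7oTL', [0.0, 0.4]), ('w7oTR', [-0.2, 0.1]), ('w7fTL', [0.1, -0.1]), ('w7fTR', [0.1, -0.3]), ('w7fBR', [-0.7, -0.1]), ('w7fBL', [0.4, 0.1]), ('w7mTL', [-0.7, -0.1]), ('w7mTR', [-0.3, -0.2]), ('w7mBR', [-1.1, 0.0]), ('w7mBL', [-1.0, 0.2])]
bay [0.47755631 0.1684621  0.        ]
w5 [0.48198204 0.16027979 0.32441427]
w6 [0.43155956 0.15932099 0.27987035]
w7 [0.52774452 0.18256469 0.27967839]
```

```bash
python3 -c "
from h import *
plan((.4775,.1686,.115),193.8,8)"
```

```text
[{"dp":[0.006,-0.009,0.001],"angular":[0,0,-0.01]},{"dp":[0.006,-0.009,0.001],"angular":[0,0,-0.01]},{"dp":[0.007,-0.009,0.001],"angular":[0,0,-0.01]},{"dp":[0.006,-0.009,0.001],"angular":[0,0,-0.01]},{"dp":[0.007,-0.009,0.001],"angular":[0,0,-0.01]},{"dp":[0.006,-0.01,0.0],"angular":[0,0,-0.01]},{"dp":[0.007,-0.009,0.001],"angular":[0,0,-0.01]},{"dp":[0.006,-0.01,0.0],"angular":[0,0,-0.01]}]
end [0.47764096 0.1682832  0.11537724] -166.22792306129506
```

```bash
python3 -m crank '[{"dp":[0.006,-0.009,0.001],"angular":[0,0,0]},{"dp":[0.006,-0.009,0.001],"angular":[0,0,0]},{"dp":[0.007,-0.009,0.001],"angular":[0,0,0]},{"dp":[0.006,-0.009,0.001],"angular":[0,0,0]},{"dp":[0.007,-0.009,0.001],"angular":[0,0,0]},{"dp":[0.006,-0.01,0],"angular":[0,0,0]},{"dp":[0.007,-0.009,0.001],"angular":[0,0,0]},{"dp":[0.006,-0.01,0],"angular":[0,0,0]},{"dp":[0,0,0],"angular":[0,0,0]},{"dp":[0,0,0],"angular":[0,0,0]},{"dp":[0,0,0],"angular":[0,0,0]},{"dp":[0,0,0],"angular":[0,0,0]}]'; python3 -c "
from h import *
s=telemetry.sense();print(s['tcp_pos'],s['ee_rot'].T@s['wrist_force'],s['ee_rot'].T@s['moment'],s['width']*88,s['ee_rot'])
s,im=snap('scene','s8.png')
cv2.imwrite('pics/c12.png',cv2.resize(im['pixels'][130:270,320:460,::-1],None,fx=4,fy=4,interpolation=cv2.INTER_CUBIC))
s,im=snap('wrist','w8.png')"
```

```text
clock: 14.55
tcp_pos: [0.4781, 0.1686, 0.115]
ee_rot: [[-0.972, -0.237, -0.0], [-0.237, 0.972, -0.0], [0.0, -0.0, -1.0]]
wrist_force: [-1.4, 0.9, -2.3]
width: 0.412
[0.47806621 0.16855153 0.11498075] [1.14244809 1.21385582 2.33574238] [-0.03357179  0.12996935  0.0319616 ] 36.23865319090237 [[-9.71627090e-01 -2.36518067e-01 -5.22874979e-05]
 [-2.36518063e-01  9.71627090e-01 -6.78625314e-05]
 [ 6.68546642e-05 -5.35701362e-05 -9.99999996e-01]]
```

View pics/c12.png

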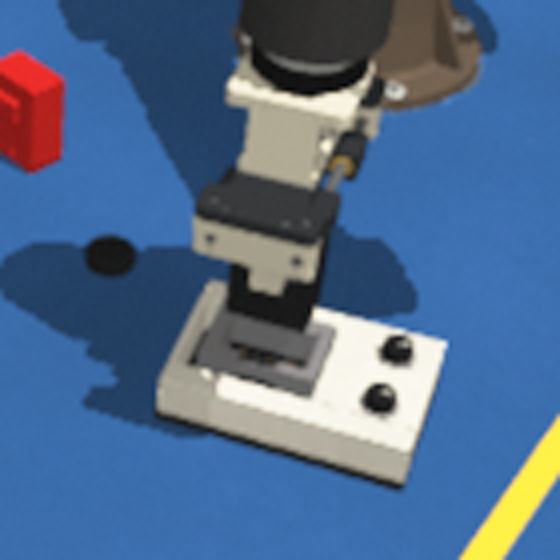

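View pics/w8.png

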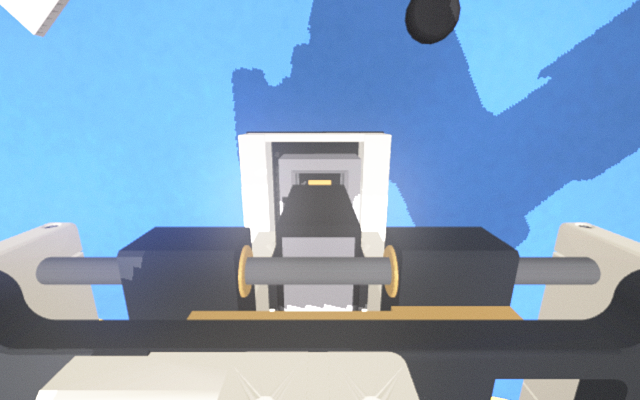

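```bash
python3 - <<'E'
from h import *
import pickle
s,im=pickle.load(open('pics/w5.png.pkl','rb'));T=np.array(im['tool_from_camera']);f=200/np.tan(np.radians(im['vfov']/2))
c=(f,im['cx'],im['cy'],T[:3,3],T[:3,:3])
for y in(-.03,-.0285):
  for z in (.039,.033): print(y,z,proj(c,[[-.018+.00025,y,z],[.018+.00025,y,z],[-.0165,y,z],[.0165,y,z]]).round(1).tolist())
cv2.imwrite('pics/c13.png',cv2.resize(im['pixels'][170:260,250:390,::-1],None,fx=5,fy=5,interpolation=cv2.INTER_CUBIC))
E
```

```text
-0.03 0.039 [[293.6, 182.4], [345.8, 182.4], [295.4, 182.4], [343.3, 182.4]]
-0.03 0.033 [[292.9, 184.3], [346.7, 184.3], [294.8, 184.3], [344.1, 184.3]]
-0.0285 0.039 [[293.7, 184.6], [345.8, 184.6], [295.5, 184.6], [343.2, 184.6]]
-0.0285 0.033 [[293.0, 186.5], [346.6, 186.5], [294.8, 186.5], [344.0, 186.5]]
```

View pics/c13.png

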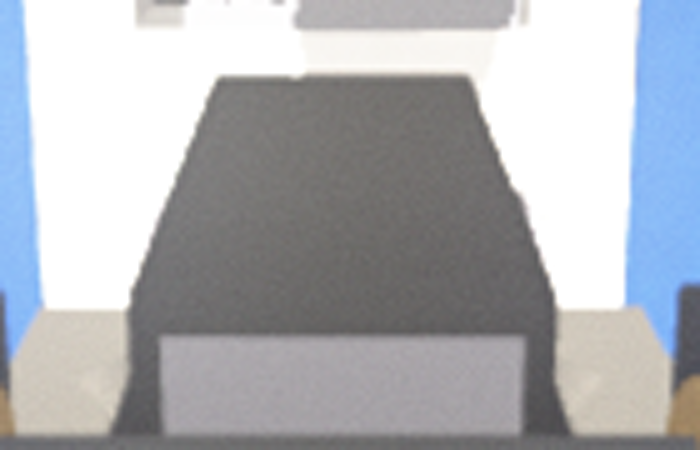

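```bash
python3 -m crank '[{"dp":[0.0005,0,0.005],"angular":[0,0,-0.1]},{"dp":[0.0005,0,0.006],"angular":[0,0,0]},{"dp":[0,0,0.005],"angular":[0,0,0]},{"dp":[0,0,0.003],"angular":[0,0,0]},{"dp":[0,0,0.001],"angular":[0,0,0]},{"dp":[0,0,0],"angular":[0,0,0]},{"dp":[0,0,0],"angular":[0,0,0]}]'; python3 -m crank '[{"dp":[0,0,0.0015],"angular":[0,0,0]},{"dp":[0,0,0.0015],"angular":[0,0,0]},{"dp":[0,0,0.001],"angular":[0,0,0]},{"dp":[0,0,0],"angular":[0,0,0]}]'; python3 -c "
from h import *
s=telemetry.sense();print(s['tcp_pos'],s['ee_rot'].T@s['wrist_force'],s['ee_rot'].T@s['moment'],s['width']*88)"
```

```text
clock: 15.52
tcp_pos: [0.4771, 0.1682, 0.0952]
ee_rot: [[-0.971, -0.238, 0.0], [-0.238, 0.971, 0.0], [-0.0, 0.0, -1.0]]
wrist_force: [0.1, -0.2, -2.9]
width: 0.409
clock: 16.02
tcp_pos: [0.4769, 0.168, 0.0909]
ee_rot: [[-0.971, -0.238, -0.0], [-0.238, 0.971, -0.0], [0.0, -0.0, -1.0]]
wrist_force: [-0.0, 0.6, -2.8]
width: 0.411
[0.47694284 0.16803117 0.09094   ] [-0.09857637  0.56148044  2.76607842] [0.00974363 0.13017436 0.0555572 ] 36.16422346877806
```

```bash
python3 -m crank '[{"dp":[0,0,0.0015],"angular":[0,0,0]},{"dp":[0,0,0.0015],"angular":[0,0,0]},{"dp":[0,0,0],"angular":[0,0,0]}]'; python3 -m crank '[{"dp":[0,0,0.0015],"angular":[0,0,0]},{"dp":[0,0,0.0015],"angular":[0,0,0]},{"dp":[0,0,0],"angular":[0,0,0]}]'; python3 -c "
from h import *
s=telemetry.sense();print(s['tcp_pos'],s['ee_rot'].T@s['wrist_force'],s['ee_rot'].T@s['moment'],s['width']*88)"
```

```text
clock: 16.4
tcp_pos: [0.4769, 0.168, 0.0879]
ee_rot: [[-0.971, -0.238, -0.0], [-0.238, 0.971, -0.0], [0.0, -0.0, -1.0]]
wrist_force: [-0.2, -0.7, -1.5]
width: 0.406
clock: 16.77
tcp_pos: [0.4769, 0.168, 0.0849]
ee_rot: [[-0.971, -0.238, -0.0], [-0.238, 0.971, -0.0], [0.0, -0.0, -1.0]]
wrist_force: [-1.5, -0.2, -2.8]
width: 0.41
[0.47690426 0.16801049 0.08491561] [1.51920273 0.20958101 2.76854688] [-0.03766322  0.10984246 -0.02067143] 36.06647997931193
```

```bash
python3 -m crank '[{"dp":[0,0,0.0015],"angular":[0,0,0]},{"dp":[0,0,0.0015],"angular":[0,0,0]},{"dp":[0,0,0],"angular":[0,0,0]}]'; python3 -m crank '[{"dp":[0,0,0.0015],"angular":[0,0,0]},{"dp":[0,0,0.0015],"angular":[0,0,0]},{"dp":[0,0,0],"angular":[0,0,0]}]'; python3 -c "
from h import *
s=telemetry.sense();print(s['tcp_pos'],s['ee_rot'].T@s['wrist_force'],s['ee_rot'].T@s['moment'],s['width']*88)"
```

```text
clock: 17.15
tcp_pos: [0.4769, 0.168, 0.0819]
ee_rot: [[-0.971, -0.238, -0.0], [-0.238, 0.971, -0.0], [0.0, -0.0, -1.0]]
wrist_force: [-0.2, 0.3, -2.6]
width: 0.411
clock: 17.52
tcp_pos: [0.4769, 0.168, 0.0789]
ee_rot: [[-0.971, -0.238, -0.0], [-0.238, 0.971, -0.0], [0.0, -0.0, -1.0]]
wrist_force: [-0.7, 0.1, -1.4]
width: 0.411
[0.47690034 0.16798842 0.07889866] [0.64924477 0.21411921 1.41974902] [-0.03176413  0.08642874  0.00486614] 36.145787594617346
```

```bash
python3 -m crank '[{"dp":[0,0,0.0015],"angular":[0,0,0]},{"dp":[0,0,0.0015],"angular":[0,0,0]},{"dp":[0,0,0.0015],"angular":[0,0,0]},{"dp":[0,0,0],"angular":[0,0,0]}]'; python3 -m crank '[{"dp":[0,0,0.0015],"angular":[0,0,0]},{"dp":[0,0,0.0015],"angular":[0,0,0]},{"dp":[0,0,0.0015],"angular":[0,0,0]},{"dp":[0,0,0],"angular":[0,0,0]}]'; python3 -c "
from h import *
s=telemetry.sense();print(s['tcp_pos'],s['ee_rot'].T@s['wrist_force'],s['ee_rot'].T@s['moment'],s['width']*88)"
```

```text
clock: 18.02
tcp_pos: [0.4769, 0.168, 0.0744]
ee_rot: [[-0.971, -0.238, -0.0], [-0.238, 0.971, -0.0], [0.0, -0.0, -1.0]]
wrist_force: [-0.9, -0.2, -3.3]
width: 0.412
clock: 18.52
tcp_pos: [0.4769, 0.168, 0.0699]
ee_rot: [[-0.971, -0.238, -0.0], [-0.238, 0.971, -0.0], [0.0, -0.0, -1.0]]
wrist_force: [-0.1, 0.0, -2.1]
width: 0.408
[0.47693496 0.16801188 0.06990922] [0.07551129 0.03441288 2.06532781] [-0.04645021  0.09315299  0.0262835 ] 35.943603940163925
```

```bash
python3 -m crank '[{"dp":[0,0,0.0015],"angular":[0,0,0]},{"dp":[0,0,0.0015],"angular":[0,0,0]},{"dp":[0,0,0.0015],"angular":[0,0,0]},{"dp":[0,0,0],"angular":[0,0,0]}]'; python3 -m crank '[{"dp":[0,0,0.001],"angular":[0,0,0]},{"dp":[0,0,0.001],"angular":[0,0,0]},{"dp":[0,0,0],"angular":[0,0,0]}]'; python3 -m crank '[{"dp":[0,0,0.001],"angular":[0,0,0]},{"dp":[0,0,0.001],"angular":[0,0,0]},{"dp":[0,0,0],"angular":[0,0,0]}]';python3 -c "
from h import *
s=telemetry.sense();print(s['tcp_pos'],s['ee_rot'].T@s['wrist_force'],s['ee_rot'].T@s['moment'],s['width']*88)"
```

```text
clock: 19.02
tcp_pos: [0.4769, 0.168, 0.0654]
ee_rot: [[-0.971, -0.238, -0.0], [-0.238, 0.971, -0.0], [0.0, -0.0, -1.0]]
wrist_force: [0.2, -0.7, -2.7]
width: 0.41
clock: 19.4
tcp_pos: [0.477, 0.168, 0.0635]
ee_rot: [[-0.971, -0.238, -0.0], [-0.238, 0.971, -0.0], [0.0, -0.0, -1.0]]
wrist_force: [0.5, 0.2, -2.9]
width: 0.41
clock: 19.77
tcp_pos: [0.477, 0.168, 0.0615]
ee_rot: [[-0.971, -0.238, -0.0], [-0.238, 0.971, -0.0], [0.0, -0.0, -1.0]]
wrist_force: [-0.2, -0.2, -2.5]
width: 0.41
[0.47697539 0.1680264  0.06147243] [ 0.24516184 -0.16788306  2.5123324 ] [-0.04898907  0.12095976 -0.01401231] 36.08407091067595
```

Bottom is now about 22.5 mm above the table with no resistance. I'll continue in 1 mm steps, checking force each time.

```bash
python3 -m crank '[{"dp":[0,0,0.001],"angular":[0,0,0]},{"dp":[0,0,0.001],"angular":[0,0,0]},{"dp":[0,0,0],"angular":[0,0,0]}]'; python3 -m crank '[{"dp":[0,0,0.001],"angular":[0,0,0]},{"dp":[0,0,0],"angular":[0,0,0]}]'; python3 -m crank '[{"dp":[0,0,0.001],"angular":[0,0,0]},{"dp":[0,0,0],"angular":[0,0,0]}]'
```

```text
clock: 20.15
tcp_pos: [0.477, 0.168, 0.0595]
ee_rot: [[-0.971, -0.238, -0.0], [-0.238, 0.971, -0.0], [0.0, -0.0, -1.0]]
wrist_force: [0.6, -0.1, -2.2]
width: 0.413
clock: 20.4
tcp_pos: [0.477, 0.168, 0.0585]
ee_rot: [[-0.971, -0.238, -0.0], [-0.238, 0.971, -0.0], [0.0, -0.0, -1.0]]
wrist_force: [1.0, 0.5, -3.1]
width: 0.41
clock: 20.65
tcp_pos: [0.4769, 0.168, 0.0575]
ee_rot: [[-0.971, -0.238, -0.0], [-0.238, 0.971, -0.0], [0.0, -0.0, -1.0]]
wrist_force: [-0.7, 0.3, -2.4]
width: 0.41
```

```bash
python3 -m crank '[{"dp":[0,0,0.001],"angular":[0,0,0]},{"dp":[0,0,0],"angular":[0,0,0]}]'; python3 -m crank '[{"dp":[0,0,0.001],"angular":[0,0,0]},{"dp":[0,0,0],"angular":[0,0,0]}]'
```

```text
clock: 20.9
tcp_pos: [0.4771, 0.1681, 0.0566]
ee_rot: [[-0.971, -0.238, 0.0], [-0.238, 0.971, 0.0], [-0.0, 0.0, -1.0]]
wrist_force: [0.4, -0.4, -1.5]
width: 0.41
clock: 21.15
tcp_pos: [0.4771, 0.1681, 0.0565]
ee_rot: [[-0.971, -0.238, 0.0], [-0.238, 0.971, 0.0], [-0.0, -0.0, -1.0]]
wrist_force: [-4.2, -0.8, 9.4]
width: 0.411
```

```bash
python3 -m crank '[{"dp":[0,0,0],"angular":[0,0,0]},{"dp":[0,0,0],"angular":[0,0,0]},{"dp":[0,0,0],"angular":[0,0,0]},{"dp":[0,0,0],"angular":[0,0,0]}]' - 3; python3 -m crank '[{"dp":[0,0,0],"angular":[0,0,0]},{"dp":[0,0,0],"angular":[0,0,0]},{"dp":[0,0,0],"angular":[0,0,0]},{"dp":[0,0,0],"angular":[0,0,0]}]' -0.04 3; python3 -m crank '[{"dp":[0,0,0],"angular":[0,0,0]},{"dp":[0,0,0],"angular":[0,0,0]},{"dp":[0,0,0],"angular":[0,0,0]},{"dp":[0,0,0],"angular":[0,0,0]}]' 0.2 3; python3 -c "
from h import *
s=telemetry.sense();print(s['tcp_pos'],s['ee_rot'].T@s['wrist_force'],s['ee_rot'].T@s['moment'],s['width']*88)
s,im=snap('scene','s9.png')
cv2.imwrite('pics/c14.png',cv2.resize(im['pixels'][150:260,330:450,::-1],None,fx=5,fy=5,interpolation=cv2.INTER_CUBIC))"
```

```text
clock: 21.65
tcp_pos: [0.4775, 0.1684, 0.0558]
ee_rot: [[-0.971, -0.238, 0.001], [-0.238, 0.971, 0.001], [-0.001, 0.0, -1.0]]
wrist_force: [1.3, 0.1, 5.2]
width: 0.462
clock: 22.15
tcp_pos: [0.4772, 0.1683, 0.0556]
ee_rot: [[-0.971, -0.238, 0.0], [-0.238, 0.971, 0.0], [-0.0, 0.0, -1.0]]
wrist_force: [1.8, 1.2, 2.2]
width: 0.477
clock: 22.65
tcp_pos: [0.4765, 0.1677, 0.0553]
ee_rot: [[-0.971, -0.238, -0.001], [-0.238, 0.971, -0.001], [0.001, -0.0, -1.0]]
wrist_force: [-0.1, -0.6, 0.2]
width: 0.602
[0.47654856 0.16771754 0.05527169] [ 0.26120929 -0.52467504 -0.20438413] [-0.02848206  0.10769804  0.05625247] 52.94982763113467
```

View pics/c14.png

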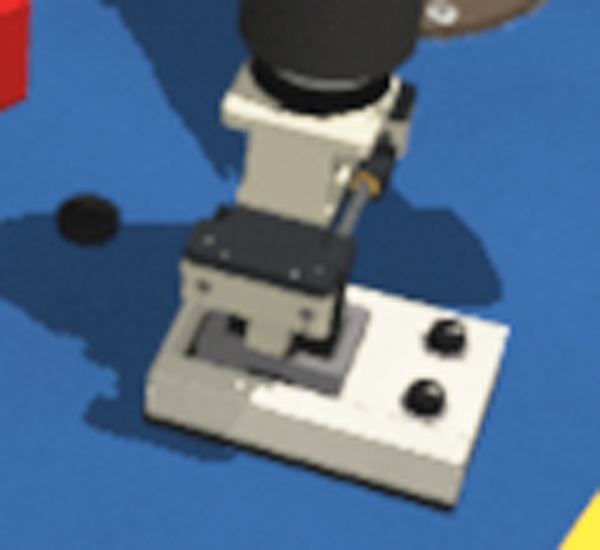

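```bash
python3 -m crank '[{"dp":[0,0,0],"angular":[0,0,0]},{"dp":[0,0,0],"angular":[0,0,0]},{"dp":[0,0,0],"angular":[0,0,0]},{"dp":[0,0,0],"angular":[0,0,0]},{"dp":[0,0,0],"angular":[0,0,0]}]' 1; python3 -m crank '[{"dp":[0,0,-0.005],"angular":[0,0,0]},{"dp":[0,0,-0.015],"angular":[0,0,0]},{"dp":[0,0,-0.02],"angular":[0,0,0]},{"dp":[0,0,-0.02],"angular":[0,0,0]},{"dp":[0,0.01,-0.03],"angular":[0,0,0]},{"dp":[0,0.02,-0.03],"angular":[0,0,0]},{"dp":[0,0.02,-0.03],"angular":[0,0,0]},{"dp":[0,0.02,-0.02],"angular":[0,0,0]},{"dp":[0,0,0],"angular":[0,0,0]},{"dp":[0,0,0],"angular":[0,0,0]},{"dp":[0,0,0],"angular":[0,0,0]}]'; python3 -c "
from h import *
s,im=snap('scene','s10.png')
a=cv2.resize(im['pixels'][160:260,345:445,::-1],None,fx=4,fy=4,interpolation=cv2.INTER_CUBIC)
s,im=snap('wrist','w10.png');print(s['tcp_pos'],s['wrist_force'])
b=cv2.resize(im['pixels'][70:210,250:390,::-1],(400,400),interpolation=cv2.INTER_CUBIC)
cv2.imwrite('pics/c15.png',np.hstack([a,b]))"
```

```text
clock: 23.32
tcp_pos: [0.477, 0.1681, 0.0556]
ee_rot: [[-0.971, -0.238, 0.0], [-0.238, 0.971, 0.0], [-0.0, 0.0, -1.0]]
wrist_force: [0.1, -0.3, -1.5]
width: 0.994
clock: 24.7
tcp_pos: [0.46, 0.2352, 0.225]
ee_rot: [[-0.971, -0.237, -0.001], [-0.237, 0.971, -0.001], [0.001, -0.001, -1.0]]
wrist_force: [0.3, -0.1, -0.0]
width: 1.001
[0.46010901 0.23527046 0.22496085] [-0.31591313 -0.19001489  0.06530834]
```

View pics/c15.png

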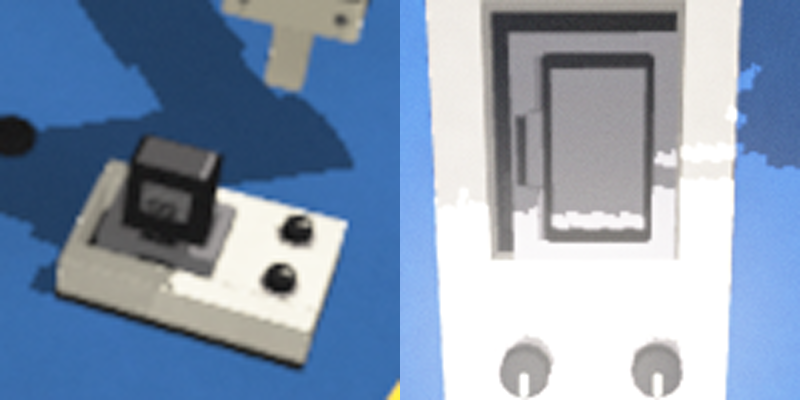

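```bash
python3 - <<'E'
from h import *
import pickle
s,im=pickle.load(open('pics/w10.png.pkl','rb'));c=cam(s,im)
a=np.radians(13.8);m=np.array([[np.cos(a),-np.sin(a),0],[np.sin(a),np.cos(a),0],[0,0,1]])
for zb in(.0165,):
  pts=[('but out top',(.025,0,.067)),('but 3in top',(.022,0,.067)),('face@67',(.018,0,.067)),('top +x',(.018,0,.085)),('top -x',(-.018,0,.085)),('y-',(0,-.03,.085)),('y+',(0,.03,.085)),('but y-',(.025,-.013,.067)),('but y+',(.025,.013,.067))]
  for n,p in pts: print(n,proj(c,m@np.array(p)+[.477,.168,zb]).round(1))
s2,im2=pickle.load(open('pics/s10.png.pkl','rb'))
A=cv2.resize(im['pixels'][80:165,280:345,::-1],(450,588),interpolation=cv2.INTER_CUBIC)
cv2.imwrite('pics/c16.png',A)
E
```

```text
but out top [[293.  122.2]]
but 3in top [[296.  122.2]]
face@67 [[300.1 122.2]]
top +x [[299.  122.4]]
top -x [[337.6 122.3]]
y- [[318.3  88.1]]
y+ [[318.3 154.7]]
but y- [[292.7 108.5]]
but y+ [[293.3 135.6]]
```

View pics/c16.png

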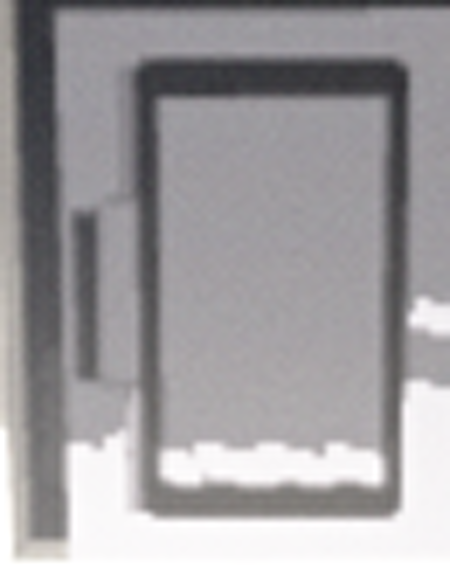

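```bash
python3 -c "
from h import *
s=telemetry.sense();print(s['clock'],np.abs(s['qd']).max());print(workorder.sign_off())"
```

```text
24.8 0.2827099883856139
the job is handed in; nothing more can be done
None
```

The battery pack is out of its charger and seated in the lamp unit's bay with its latch sprung out. I handed the job in at 24.8 s; the hand-in gives no verdict.

**Removal:** With the pack pinched, the gripper read 36.4 mm, so the button was fully in. The pack then lifted out with only its own weight on the wrist, about 3 N.

**Insertion:** I located the bay frame with three wrist views. It sits about 4 mm off the opening's centre towards −x and 5 mm towards +y, with its rim at about 46–47 mm. The pack slid in without wall contact until the floor, where the push rose to about 12 N, well under the 40 N limit.

**Last checks:**
- **Latch:** With the grip eased to 3 N the width rose to 40.7 mm, i.e. 2.3 mm of button travel, less than the 3 mm a pack not fully home would show. In the final wrist picture the button stands about 6.5–7 mm proud, so it is out to within about 0.5 mm.
- **Position:** The pack's top outline matches the seated, upright position to about 1 pixel, roughly 1 mm.
- **Robot:** The gripper is open and well clear of everything.
- **Other things on the table:** I saw no contact with any of them, but I did not measure their final positions.

**Disagreement:** The first single-view estimate of the rim height, 41.5 mm, lay outside the possible 43–53 mm. The three-view fit (46 mm) and the floor contact (47 mm) superseded it.

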